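# Turn the carving one hole towards the lantern

### The job

The little wooden owl stands on an indexing arm that is locked by a spring pin. Hook a fingertip under the pin's pull ring (do not pinch the ring) and lift the pin, swing the arm one hole towards the side of the stand where the work lantern is, and let the pin drop fully home in that hole. Do not touch the owl or the lantern, leave the things lying about where they are, and finish clear of everything.

Things in the scene. Friction and masses are not known exactly. Their poses are not given: they have to be found in the camera images.
- stand: Fixed stand: plywood board 300 x 290 x 20 mm with a steel index plate, top 34 mm above the bench. Origin at bench height on the pivot axis; its -x axis points from the pivot to the middle hole (to the robot's right), its +y axis towards the robot. Five holes, 13 mm wide, 14 mm deep, 190 mm from the pivot, 15 degrees (0.262 rad, 50 mm) apart. The pin starts in the middle one.
- pivot (a point): Point on the vertical pivot axis of the swing arm, 36 mm above the bench. The arm is a bar 30 mm wide, top 49 mm above the bench; at its end, 190 mm from the pivot, the pin housing, 33 mm across, top 63 mm above the bench.
- swing_arm (a joint): Angle of the steel swing arm in rad: 0 in the middle hole, the others at +0.262, -0.262, +0.524, -0.524. Positive: its ring end moves towards the stand's +y (towards the robot, clockwise from above). With the pin out of its hole it turns easily (under 1 N at the ring) and stays where it is left; with the pin in, it is locked with about 0.01 rad of play.
- index_pin (a joint): Lift in m of the 10 mm spring pin at the arm's end: 0 fully down in a hole; about 0.013 standing on the plate between holes; above 0.015 the arm swings free; hard stop at 0.026. The spring pushes it down with 3 N (down) to 6 N (top). Let down within 4 mm of a hole's middle it drops in by itself. It slides vertically only and is carried along by the arm.
- ring_center (a point): Centre of the round steel pull ring on the pin's top: inside 48 mm, bar 9 mm thick; 102 mm above the bench (pin down), 167 mm from the pivot axis. The ring leans back 45 degrees, lower edge on the pin, upper edge towards the pivot: a finger pointing to the pivot and 45 degrees down passes square through it, with 35 mm of free room beyond. It moves with pin and arm.
- ring_inside: Inner half of the ring's bar, where a hooking finger bears. Origin on the pin's axis at bench height.
- ring_outside: Outer half of the ring's bar (outside diameter 66 mm). Origin on the pin's axis at bench height. Touching inside and outside at the same time counts as pinching.
- carving: Wooden owl, 92 mm across and 120 mm tall, on the arm's turntable over the pivot, from 49 to 169 mm above the bench; it turns with the arm. Origin at the centre of its underside.
- lamp: Round LED work lantern, fixed: dark foot 90 mm across, white domed lens 78 mm across with thin bars, small dark cap, 98 mm tall. Stands clear of the board, either on the stand's +y side (at the robot's right hand) or on its -y side (far left). Origin at the centre of its underside.
- brush_tin: Loose open tin, 74 mm across, 70 mm tall, holding brushes up to 115 mm high; stands on the side opposite to the lantern. Origin at the centre of its underside.
- mallet: Loose wooden carver's mallet, 237 mm long, 72 mm thick, lying at the robot's left hand. Origin under its middle at bench height.
- gouge: Loose hand tool with a dark round handle, about 200 mm long, lying to the far right. Origin at bench height.
Not all that is in view belongs to the job. Leave any green or yellow look-alike of the lamp alone.

How it is judged:
By the outcome, as a careful person would: the job done as asked, in the order asked, and still so for the second after the job is handed in, with the robot touching nothing.
It also fails if it takes over 51 s, if anything falls off the work surface, if the arm or the gripper's body presses on something with over 40 N, if the wrist force passes 120 N, or if a joint passes its speed limit or range.

### The arm

A 6-joint arm with a two-finger parallel gripper is mounted at the origin on the work surface. World frame = base frame: x ahead of the robot, y to its left, z up, the work surface at z = 0. Lengths are in m, angles in degrees, forces in N, time in s.
With the tool pointing down it reaches from about 0.325 to 0.775 m from the base axis. Payload 5.5 kg.
Tool frame: the origin (TCP) lies at the centre of the arm's flange, where the gripper is bolted on; the fingertips stand 182 mm ahead of it and the grasp point (between the pads) lies 163 mm ahead of it; z points along the fingers, y is the line along which they close (so a half turn about z gives the same grasp; the last joint's range is limited). The gripper opens to 88 mm and grips with 3 to 60 N. Pads are 20 mm wide; open, the fingers measure 115 mm over their backs; the gripper's body (75 mm by 178 mm) begins 61 mm behind the grasp point.
Start: joints at [-70.285, 5.22, 70.514, -0, 104.267, -3.249], TCP at [0.234, -0.552, 0.405] pointing down, gripper open.
Joint ranges: [-164.24, 164.24], [-49.07, 125.15], [9.68, 141.18], [-86.29, 266.29], [3.28, 154.24], [-151.56, 151.56]. Speed limits (degrees/s): [147.25, 147.25, 172.46, 180, 180, 180].

### API

Orientations are given as [roll, pitch, yaw] about the fixed x, y, z axes, in that order (R = Rz(yaw) Ry(pitch) Rx(roll)).
In Python, from station import r gives the robot as it stands. The module is installed in compiled form; this text tells all that it offers. Calls block until the motion is done:
- r.reach(position, orientation): joint-space move of the TCP to a pose.
- r.servo_line(position, rotation=None, speed=0.15): straight line of the TCP; rotation=None keeps the orientation; speed is the mean speed in m/s.
- r.move_joints(angles): joint-space move.
- r.let_go() and r.grab(squeeze=None): open the fingers fully, or close them until they stop; squeeze is the grip in N (None keeps the last).
- r.wait(seconds).
- r.inverse_kinematics(position, orientation): joint angles nearest the present ones, or None.
- r.sense(): the state.
- r.snapshot(name): name is "side" or "top"; returns a dict with "frame" (400x640x3 uint8, red, green, blue), "fx", "fy", "cx", "cy" (pixels), "R" (3x3) and "t" (3): a world point X has camera coordinates R X + t. Camera axes: x right, y down, z forward; pixel columns grow to the right and rows downward; lengths in m; the calibration is good to about 2 mm. A picture is of the moment at which its call begins. There is no depth.
A pose or a line that the arm cannot do raises r.IKError and nothing moves.
- r.hand_in(): hands the job in; it is judged then, once.
The state is a dict: "clock": time; "joints": joint angles; "joint_vel": joint speeds; "joint_torque": joint torques, N m; "tcp_pos": TCP position; "orientation": TCP orientation; "contact_force": force on the tool from outside, world axes, zero at the start; "torque": the same for the moment, N m; "opening": finger opening in m; "gripper_force": force on a finger pad.
Only numpy, scipy, OpenCV 4.12 (cv2) and the standard library are available. Lean on these libraries where they do the work, as an engineer would, in place of code of your own. Each camera call takes 0.05 s, during which the arm holds its last target. There are 200 camera calls.

## Working session

There is one attempt and no reset: what is moved stays moved. The work goes in short steps, each a Python script; the robot and the scene stay as the last script left them, time stands still between calls to the robot, and variables do not carry over. Pictures are saved under pics/ and viewed, at most 10 in all, crops included, and the job is handed in when it is done.

```bash
mkdir -p pics
python3 - <<'E'
from station import r
import cv2,pickle
for n in("top","side"):
    s=r.snapshot(n);cv2.imwrite(f"pics/{n}0.png",s["frame"][:,:,::-1]);pickle.dump(s,open(f"{n}.pkl","wb"))
    print(n,s["fx"],s["fy"],s["cx"],s["cy"],s["R"],s["t"])
print(r.sense())
E
```

```text
top 469.0549912864764 469.0549912864764 319.3915320437654 203.62047047767362 [[-0.00600035 -0.99993521 -0.00967342]
 [-0.98095272  0.00776409 -0.19409142]
 [ 0.19415395  0.00832455 -0.98093575]] [0.1022378  0.61537424 1.47323262]
side 401.5003039055796 401.5003039055796 321.8933909981659 196.78236301123363 [[-0.9796757  -0.20042741 -0.00802384]
 [-0.1294735   0.66239778 -0.73787926]
 [ 0.1532062  -0.7218435  -0.67488504]] [0.59793381 0.09810143 1.33316694]
{'clock': 0.1, 'joints': array([-7.02841774e+01,  5.25962527e+00,  7.05742262e+01,  1.11561524e-03,
        1.04266695e+02, -3.24724830e+00]), 'joint_vel': array([-0.04755184,  0.01604268, -0.17871598,  0.00361552, -0.05275803,
       -0.05525043]), 'joint_torque': array([ 4.09656175e-03, -4.47855127e+01, -4.07570171e+01,  7.01416167e-02,
        2.83405068e-02, -1.35510218e-04]), 'tcp_pos': array([ 0.23411698, -0.5525015 ,  0.40361842]), 'orientation': array([-1.79899677e+02, -6.77536345e-03,  2.29633389e+01]), 'contact_force': array([-0.26506432, -0.07400125, -0.59200063]), 'torque': array([ 0.00018707, -0.02233862,  0.00351743]), 'gripper_force': 0.0, 'opening': 0.0881024981873394}
```

View pics/top0.png

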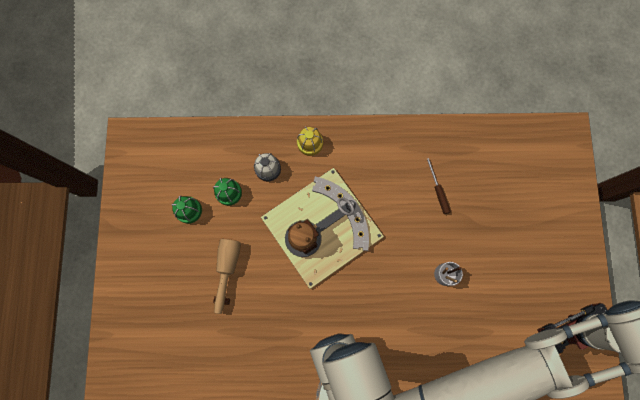

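View pics/side0.png

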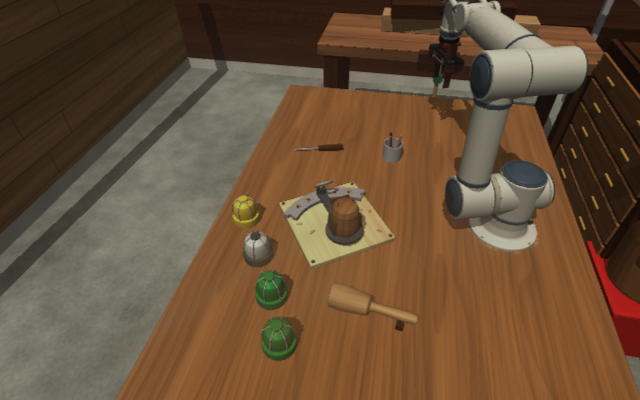

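The top view shows the stand at about (322,228), with the pivot and owl near (303,238) and the ring near (347,206). Candidates for the lantern are white (267,167), yellow (310,140), green (228,191) and green (186,209). I choose the white one, which is on the far-left (-y) side, with the tin opposite at (450,273). That makes the target hole -0.262. I'll check this in a close crop.

Run:
```python
import cv2,numpy as np
a=cv2.imread("pics/top0.png")[140:295,230:400];b=cv2.imread("pics/side0.png")[165:275,230:400]
a=cv2.resize(a,None,fx=3.5,fy=3.5,interpolation=cv2.INTER_CUBIC)
cv2.imwrite("pics/c1.png",a)
b=cv2.resize(b,None,fx=4.5,fy=4.5,interpolation=cv2.INTER_CUBIC)
cv2.imwrite("pics/c2.png",b)
```

```text
(no output)
```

View pics/c1.png

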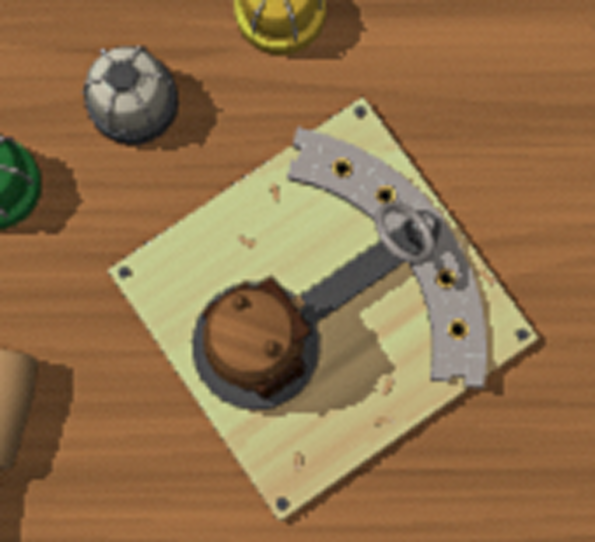

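View pics/c2.png

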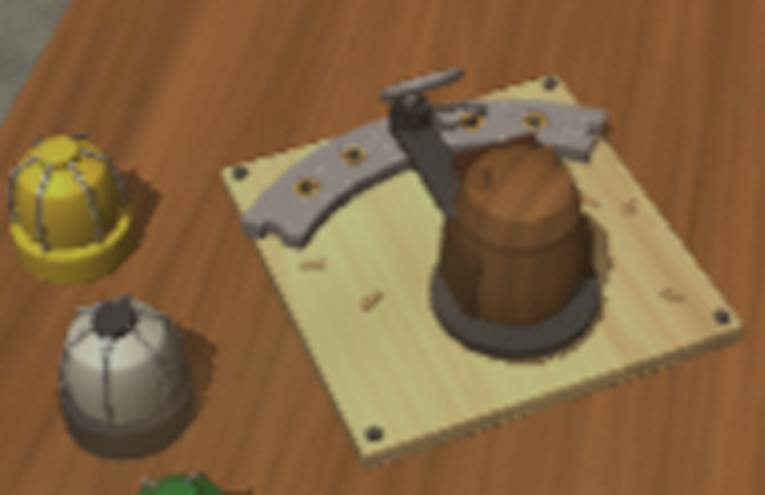

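The crops confirm it: the white lens, dark foot and dark cap are at c1 (125,95). The free holes in c1 are (342,168), (385,195), (446,278), (458,329), and the ring is at about (408,233). Next I'll fit the stand pose using both views.

```bash
cat > fit.py <<'E'
import numpy as np,pickle
from scipy.optimize import least_squares
C={n:pickle.load(open(n+".pkl","rb")) for n in("top","side")}
def proj(n,X):
    s=C[n];c=np.asarray(X)@np.array(s["R"]).T+np.array(s["t"])
    return np.c_[s["fx"]*c[:,0]/c[:,2]+s["cx"],s["fy"]*c[:,1]/c[:,2]+s["cy"]]
cr=lambda p,f,o:(np.array(p)+.5)/f-.5+np.array(o)
top=cr([(342,168),(385,195),(446,278),(458,329)],3.5,(230,140))
side=cr([(306,187),(353,155),(471,121),(535,121)],4.5,(230,165))
A=np.array([-.524,-.262,.262,.524])
def holes(p): return np.c_[p[0]+.19*np.cos(p[2]-A),p[1]+.19*np.sin(p[2]-A),np.full(4,.034)]
f=lambda p,w=(1,1):np.r_[w[0]*(proj("top",holes(p))-top).ravel(),w[1]*(proj("side",holes(p))-side).ravel()]
if __name__=="__main__":
    for w in((1,1),(1,0),(0,1)):
        q=least_squares(f,[.5,0,-.9],args=(w,));print(q.x,np.degrees(q.x[2]),np.round(q.fun,1))
        p=q.x
        if w==(1,1): np.save("pose.npy",p)
        u=np.array([np.cos(p[2]),np.sin(p[2])]);X=[[*(p[:2]+.167*u),.102],[*p[:2],.169],[*(p[:2]+.19*u),.063]]
        print(X[0]);t=proj("top",X);s=proj("side",X)
        print(((t-(230,140)+.5)*3.5).round(),((s-(230,165)+.5)*4.5).round())
E
python3 fit.py
```

```text
[ 0.50620235  0.1532224  -0.96923162] -55.53288102327403 [-0.1 -0.6  0.2 -0.5 -0.  -0.3 -0.  -0.3  0.5  0.2  0.6  0.2  0.4  0.2
  0.2  0.1]
[np.float64(0.6007131980405233), np.float64(0.015539065389858053), 0.102]
[[405. 232.]
 [250. 326.]
 [423. 226.]] [[423.  85.]
 [522. 160.]
 [412. 106.]]
[ 0.50426928  0.15297738 -0.96597313] -55.34618340554745 [-0.2 -0.1  0.1 -0.  -0.   0.1  0.1  0.1  0.   0.   0.   0.   0.   0.
  0.   0. ]
[np.float64(0.5992282623542196), np.float64(0.015602737912661674), 0.102]
[[405. 233.]
 [250. 328.]
 [423. 227.]] [[425.  86.]
 [525. 160.]
 [413. 106.]]
[ 0.50877638  0.15335307 -0.97564211] -55.90017532025518 [ 0.  -0.   0.  -0.   0.  -0.  -0.  -0.   0.  -0.1  0.2 -0.  -0.   0.1
 -0.2  0. ]
[np.float64(0.6024026731574963), np.float64(0.015066710277493567), 0.102]
[[406. 230.]
 [250. 323.]
 [424. 224.]] [[421.  85.]
 [518. 159.]
 [410. 105.]]
```

```bash
cat > h.py <<'E'
import numpy as np
from scipy.spatial.transform import Rotation as Ro
p=np.load("pose.npy");piv=p[:2];phi0=p[2];sgn=1
def pose(a,along,perp=0,up=0,sgn=sgn):
    """swing a; fingertip 'along' m past ring centre plane; shift 'perp' in ring plane (up/inward); vertical 'up'"""
    ph=phi0-a;u=np.array([np.cos(ph),np.sin(ph),0]);k=np.array([0,0,1.]);s=.5**.5
    d=-(u+k)*s;n=(k-u)*s;y=sgn*np.cross(k,u)
    R=np.c_[np.cross(y,d),y,d]
    pos=np.r_[piv,.102]+.167*u+(along-.182)*d+perp*n+up*k
    return pos,Ro.from_matrix(R).as_euler("xyz",degrees=True)
E
python3 - <<'E'
from station import r;from h import *
for g in(1,-1):
  for a in(0,-.13,-.262,-.3):
    for al,up in((-.1,0),(.02,0),(.02,.04)):
        q=r.inverse_kinematics(*pose(a,al,0,up,g));print(g,a,al,up,pose(a,al,0,up,g)[0].round(3),None if q is None else np.round(q,0))
E
```

```text
1 0 -0.1 0 [ 0.714 -0.149  0.301] [-20.  42.  39.  34. 132. -39.]
1 0 0.02 0 [ 0.666 -0.079  0.217] [-16.  33.  61.  31. 120. -43.]
1 0 0.02 0.04 [ 0.666 -0.079  0.257] [-16.  32.  59.  32. 123. -41.]
1 -0.13 -0.1 0 [ 0.751 -0.119  0.301] [-16.  51.  27.  34. 138. -40.]
1 -0.13 0.02 0 [ 0.694 -0.056  0.217] [-13.  38.  54.  29. 124. -46.]
1 -0.13 0.02 0.04 [ 0.694 -0.056  0.257] [-13.  37.  51.  31. 127. -44.]
1 -0.262 -0.1 0 [ 0.785 -0.085  0.301] None
1 -0.262 0.02 0 [ 0.72  -0.03   0.217] [-10.  44.  46.  27. 128. -50.]
1 -0.262 0.02 0.04 [ 0.72  -0.03   0.257] [-10.  43.  43.  29. 131. -48.]
1 -0.3 -0.1 0 [ 0.794 -0.074  0.301] None
1 -0.3 0.02 0 [ 0.727 -0.021  0.217] [ -9.  45.  44.  27. 129. -51.]
1 -0.3 0.02 0.04 [ 0.727 -0.021  0.257] [ -9.  44.  41.  28. 132. -49.]
-1 0 -0.1 0 [ 0.714 -0.149  0.301] [-20.  42.  39.  34. 132. 141.]
-1 0 0.02 0 [ 0.666 -0.079  0.217] [-16.  33.  61.  31. 120. 137.]
-1 0 0.02 0.04 [ 0.666 -0.079  0.257] [-16.  32.  59.  32. 123. 139.]
-1 -0.13 -0.1 0 [ 0.751 -0.119  0.301] [-16.  51.  27.  34. 138. 140.]
-1 -0.13 0.02 0 [ 0.694 -0.056  0.217] [-13.  38.  54.  29. 124. 134.]
-1 -0.13 0.02 0.04 [ 0.694 -0.056  0.257] [-13.  37.  51.  31. 127. 136.]
-1 -0.262 -0.1 0 [ 0.785 -0.085  0.301] None
-1 -0.262 0.02 0 [ 0.72  -0.03   0.217] [-10.  44.  46.  27. 128. 130.]
-1 -0.262 0.02 0.04 [ 0.72  -0.03   0.257] [-10.  43.  43.  29. 131. 132.]
-1 -0.3 -0.1 0 [ 0.794 -0.074  0.301] None
-1 -0.3 0.02 0 [ 0.727 -0.021  0.217] [ -9.  45.  44.  27. 129. 129.]
-1 -0.3 0.02 0.04 [ 0.727 -0.021  0.257] [ -9.  44.  41.  28. 132. 131.]
```

Run:
```python
from station import r;from h import *
import cv2
r.grab(5);r.reach(*pose(0,-.1));P=pose(0,-.025);r.servo_line(*P,speed=.1)
r.wait(.2);s=r.sense();print(s["clock"],s["opening"],s["contact_force"],s["tcp_pos"]-P[0])
o=[]
for n,(y,x,h,w) in(("top",(150,280,100,130)),("side",(130,250,100,130))):
    f=r.snapshot(n)["frame"][:,:,::-1]
    o.append(cv2.resize(f[y:y+h,x:x+w],None,fx=3,fy=3,interpolation=cv2.INTER_CUBIC))
cv2.imwrite("pics/p1.png",np.hstack(o))
for a in(-.03,-.05,-.07):
    print(a,[r.inverse_kinematics(*pose(-.262,a,0,u)) is not None for u in(0,.03)])
```

```text
4.8583 0.0009609143568378755 [-1.24834254  0.19893227 -0.23066518] [ 0.00019548 -0.0004231   0.00049134]
-0.03 [True, True]
-0.05 [True, True]
-0.07 [True, True]
```

View pics/p1.png

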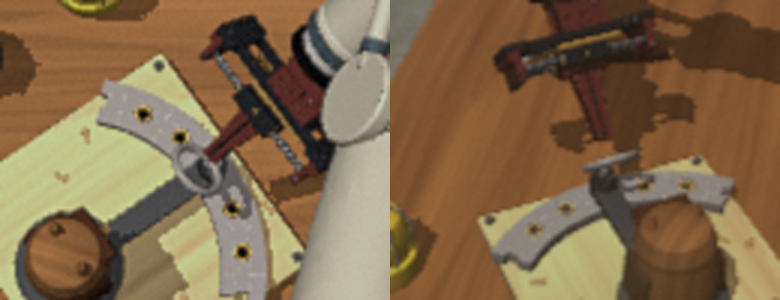

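The closed fingers are lined up in front of the ring. In the top panel the tip is at (207,157) and the ring at (198,170); in the side panel they are at (600,137) and (613,160). I'll check those pixels against the predictions before inserting.

Run:
```python
from h import *;from fit import proj
pts=[]
for al in(-.1,-.025,0,.02):
    P,e=pose(0,al);d=Ro.from_euler("xyz",e,degrees=True).as_matrix()[:,2];pts.append(P+.182*d)
t=lambda w:np.array([*(piv+w[0]*np.array([np.cos(phi0),np.sin(phi0)])),w[1]])
# ring circle extremes: lateral ends
y=np.array([-np.sin(phi0),np.cos(phi0),0]);c=t((.167,.102));pts+=[c+.0285*y,c-.0285*y,t((.147,.122)),t((.187,.082))]
print(((proj("top",pts)-(280,150)+.5)*3).round(),((proj("side",pts)-(250,130)+.5)*3+(390,0)).round())
```

```text
[[257. 116.]
 [212. 156.]
 [197. 168.]
 [186. 178.]
 [182. 147.]
 [213. 190.]
 [182. 176.]
 [212. 162.]] [[587.  76.]
 [606. 140.]
 [612. 162.]
 [617. 179.]
 [588. 169.]
 [635. 155.]
 [619. 159.]
 [605. 165.]]
```

Run:
```python
from station import r;from h import *;from fit import proj
import cv2
P,e=pose(0,-.025);R=Ro.from_euler("xyz",e,degrees=True).as_matrix();k=np.array([0,0,1])
T=P+.182*R[:,2]
c,_=pose(0,0);c=c+.182*R[:,2]
th=np.linspace(0,2*np.pi,60)
ring=[c+rr*(np.cos(t)*R[:,0]+np.sin(t)*R[:,1]) for rr in(.024,.033) for t in th]
tip=[T+a*R[:,0]+b*R[:,1]-q*R[:,2] for q in(0,.05) for a,b in((.01,.0135),(-.01,.0135),(-.01,-.0135),(.01,-.0135))]
o=[]
for n,(y,x,h,w) in(("top",(180,315,55,55)),("side",(140,285,55,55))):
    f=r.snapshot(n)["frame"][:,:,::-1]
    im=cv2.resize(f[y:y+h,x:x+w],None,fx=7,fy=7,interpolation=cv2.INTER_CUBIC)
    for X,col in((ring,(0,255,255)),(tip,(255,255,0))):
        for q in (proj(n,X)-(x,y)+.5)*7: cv2.circle(im,tuple(int(v) for v in q),1 if X is ring else 3,col,-1)
    o.append(im)
cv2.imwrite("pics/p2.png",np.hstack(o))
```

```text
(no output)
```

View pics/p2.png

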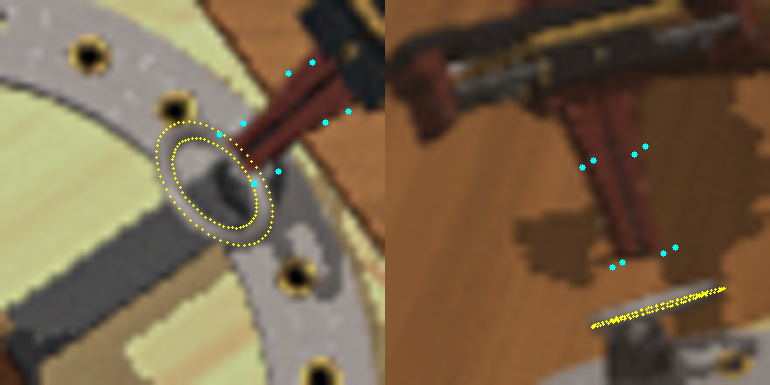

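The overlay matches the ring to about 1 px. The tip sits on its prediction in the top view and about 4 mm to the lantern side in the side view, which is within the ~10 mm clearance. I'll insert and lift while watching the force.

Run:
```python
from station import r;from h import *
f0=np.array(r.sense()["contact_force"])
F=lambda:(np.array(r.sense()["contact_force"])-f0).round(1)
for al in(-.01,.005,.02):
    r.servo_line(*pose(0,al),speed=.06);print(al,F())
    if np.linalg.norm(F())>8: raise SystemExit("contact")
# shift up in the ring plane until the ring's bar bears
for pe in np.arange(.004,.0181,.002):
    r.servo_line(*pose(0,.02,pe),speed=.03);r.wait(.1);f=F();print(round(pe,3),f)
    if f[2]<-2: break
np.save("perp.npy",pe);print(r.sense()["clock"])
```

```text
-0.01 [ 0.2 -0.6  0.5]
0.005 [-0.6  0.4 -0.4]
0.02 [0.2 0.2 0.2]
0.004 [ 0.2 -0.4 -0.3]
0.006 [-0.5  0.2 -0.1]
0.008 [-0.4  0.  -0.7]
0.01 [-0.   0.1  0.1]
0.012 [ 0.9 -1.7 -2.8]
8.0417
```

Run:
```python
from station import r;from h import *;from fit import proj
import cv2
pe=float(np.load("perp.npy"))
for up in np.arange(.003,.0196,.004).tolist()+[.02]:
    r.servo_line(*pose(0,.02,pe,up),speed=.04);r.wait(.05);f=np.array(r.sense()["contact_force"]);print(up,f.round(1))
    if np.linalg.norm(f)>15: break
np.save("up.npy",up)
o=[]
for n,(y,x,h,w) in(("top",(180,300,55,70)),("side",(140,285,55,55))):
    f=r.snapshot(n)["frame"][:,:,::-1]
    im=cv2.resize(f[y:y+h,x:x+w],None,fx=6,fy=6,interpolation=cv2.INTER_CUBIC)
    c0,e=pose(0,0);R=Ro.from_euler("xyz",e,degrees=True).as_matrix()
    for dz,col in((0,(0,255,255)),(.02,(255,255,0))):
        c=c0+.182*R[:,2]+[0,0,dz]
        for q in (proj(n,[c+.033*(np.cos(t)*R[:,0]+np.sin(t)*R[:,1]) for t in np.linspace(0,6.28,40)])-(x,y)+.5)*6: cv2.circle(im,tuple(int(v) for v in q),1,col,-1)
    o.append(im)
cv2.imwrite("pics/p3.png",np.hstack(o))
```

```text
0.003 [ 1.2 -2.2 -5. ]
0.007 [ 1.2 -2.5 -5. ]
0.011 [ 1.5 -2.5 -5.1]
0.015 [ 1.  -3.6 -5.9]
0.019 [ 2.  -3.1 -6. ]
0.02 [ 2.3 -3.5 -5.7]
```

View pics/p3.png

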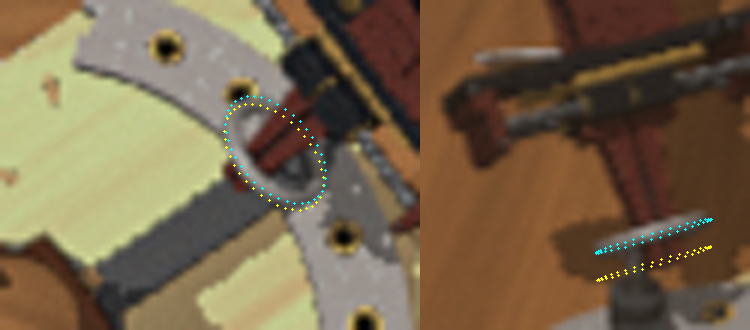

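The picture shows the ring raised about 20 mm: in the side panel it lies on the cyan prediction at (655,232). I'll swing it now.

Run:
```python
from station import r;from h import *;from fit import proj
import cv2
pe=float(np.load("perp.npy"));up=float(np.load("up.npy"))
for a in np.linspace(0,-.262,7)[1:]:
    r.servo_line(*pose(a,.02,pe,up),speed=.03);f=np.array(r.sense()["contact_force"]);print(round(a,3),f.round(1))
    if np.linalg.norm(f)>20: break
r.wait(.3);print(r.sense()["clock"])
o=[]
for n,(y,x,h,w) in(("top",(165,290,60,70)),("side",(140,270,60,70))):
    f=r.snapshot(n)["frame"][:,:,::-1]
    im=cv2.resize(f[y:y+h,x:x+w],None,fx=5.5,fy=5.5,interpolation=cv2.INTER_CUBIC)
    c0,e=pose(a,0);R=Ro.from_euler("xyz",e,degrees=True).as_matrix();c=c0+.182*R[:,2]+[0,0,up+.001]
    for q in (proj(n,[c+.033*(np.cos(t)*R[:,0]+np.sin(t)*R[:,1]) for t in np.linspace(0,6.28,40)])-(x,y)+.5)*5.5: cv2.circle(im,tuple(int(v) for v in q),1,(255,255,0),-1)
    o.append(im)
cv2.imwrite("pics/p4.png",np.hstack(o))
```

```text
-0.044 [ 2.  -2.3 -4.8]
-0.087 [ 1.6 -2.6 -5.6]
-0.131 [ 2.8 -2.8 -6. ]
-0.175 [ 2.7 -2.4 -5.3]
-0.218 [ 1.3 -1.9 -5.5]
-0.262 [ 2.5 -1.2 -5.5]
13.5417
```

View pics/p4.png

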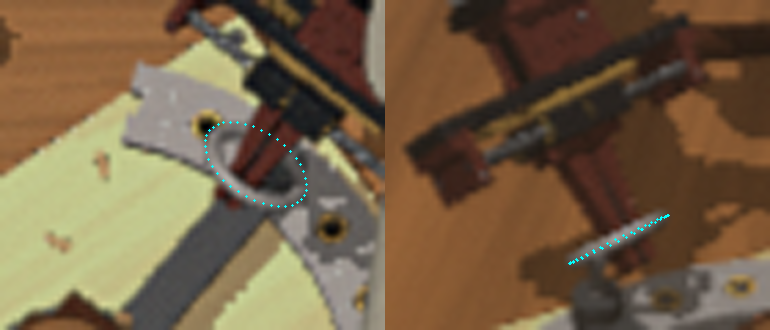

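The ring lies on the -0.262 prediction in both panels. I'll lower it slowly and watch where the load leaves the finger.

Run:
```python
from station import r;from h import *
pe=float(np.load("perp.npy"));up=float(np.load("up.npy"));a=-.262
for u in(.016,.012,.009,.007,.005,.003,.001,-.001,-.002):
    r.servo_line(*pose(a,.02,pe,u),speed=.03);r.wait(.1);print(u,np.array(r.sense()["contact_force"]).round(1))
print(r.sense()["clock"])
```

```text
0.016 [ 3.  -1.9 -5.3]
0.012 [ 2.2 -1.3 -4.4]
0.009 [ 2.  -2.4 -4.7]
0.007 [ 2.6 -1.9 -4.2]
0.005 [ 1.4 -1.5 -4.1]
0.003 [ 2.3 -1.2 -4.8]
0.001 [ 2.3 -0.5 -4.2]
-0.001 [ 1.3 -1.7 -0.9]
-0.002 [-0.2  0.6 -0.3]
16.8583
```

The finger carried the load all the way down to about 0, so the pin is in the hole. I'll centre the finger, back out and move clear.

Run:
```python
from station import r;from h import *;from fit import proj
import cv2
a=-.262
F=lambda:print(np.array(r.sense()["contact_force"]).round(1))
r.servo_line(*pose(a,.02,0.001),speed=.04);F()
r.servo_line(*pose(a,-.065),speed=.06);F()
for z in(.08,.05,.03,0):
    try: r.servo_line(*pose(a,-.065,0,z));print("up",z);break
    except r.IKError: pass
r.move_joints([-70.285,5.22,70.514,0,104.267,-3.249]);r.wait(.5);F();print(r.sense()["clock"])
o=[]
for n,(y,x,h,w) in(("top",(120,250,130,130)),("side",(140,250,130,130))):
    f=r.snapshot(n)["frame"][:,:,::-1]
    cv2.imwrite(f"pics/{n}_end.png",f)
    im=cv2.resize(f[y:y+h,x:x+w],None,fx=3,fy=3,interpolation=cv2.INTER_CUBIC)
    c0,e=pose(a,0);R=Ro.from_euler("xyz",e,degrees=True).as_matrix();c=c0+.182*R[:,2]
    for q in (proj(n,[c+.033*(np.cos(t)*R[:,0]+np.sin(t)*R[:,1]) for t in np.linspace(0,6.28,40)])-(x,y)+.5)*3: cv2.circle(im,tuple(int(v) for v in q),1,(255,255,0),-1)
    o.append(im)
    g=cv2.absdiff(f,cv2.imread(f"pics/{n}0.png")).max(2)>40
    k,_,st,_=cv2.connectedComponentsWithStats(g.astype("uint8"));print(n,[s.tolist() for s in st[1:] if s[4]>12])
cv2.imwrite("pics/p5.png",np.hstack(o))
```

```text
[-0.4  1.4 -1. ]
[ 0.3  0.5 -0.1]
up 0.08
[-0.5 -0.5 -0.1]
22.525
top [[311, 189, 53, 43, 959], [301, 218, 5, 4, 13], [315, 256, 9, 3, 14], [580, 305, 12, 9, 54], [553, 312, 26, 13, 125], [542, 323, 10, 6, 36]]
side [[434, 65, 7, 11, 40], [441, 78, 10, 11, 68], [304, 181, 31, 24, 287], [320, 195, 9, 5, 21], [312, 200, 20, 20, 192]]
```

View pics/p5.png

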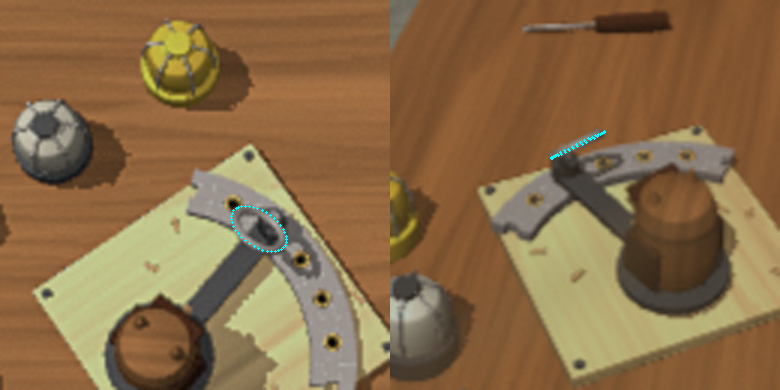

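The ring lies on the pin-down prediction at the -0.262 hole, at (259,229) in the top panel and (578,145) in the side panel. Only the swing arm, owl and gripper changed between pictures, and the robot is clear.

```bash
python3 -c "
from station import r
print(r.hand_in())"
```

```text
the job is handed in; nothing more can be done
None
```

The arm is swung one hole towards the white lantern (-0.262 rad) with the pin fully down in that hole, nothing else was moved, the robot is clear, and the job was handed in at about 23 s.

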